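# Shut the curd case: clear the sill, ease the cover down, drop the latch

## Robot

A 6-joint arm with a two-finger parallel gripper is mounted at the origin on a cart in front of the work surface, level with it; the furniture and walls round the work are solid. World frame = base frame: x ahead of the robot, y to its left, z up, the work surface at z = 0. Lengths are in m, angles in rad, forces in N, time in s.
With the tool pointing down it reaches from about 0.3 to 0.875 m from the base axis. Payload 6.4 kg.
Tool frame: the origin (TCP) lies midway between the tips of the shut fingers; the grasp point (between the pads) lies 19 mm behind it; x points along the fingers, y is the direction in which the jaws open and shut, and the axes are right-handed (so a half turn about x gives the same grasp; the last joint's range is limited). The gripper opens to 85 mm and grips with 20 to 120 N. Pads are 22 mm wide; open, the fingers measure 114 mm over their backs; the gripper's body (76 mm by 85 mm) begins 54 mm behind the grasp point. The pads swing forward as they close: fully open they stand 13 mm farther back than shut.
Start: joints at [1.053, 0.181, 1.607, -0, 1.354, -0.206], TCP at [0.176, 0.547, 0.231] pointing down, gripper open.
Joint ranges: [-2.99, 2.99], [-0.89, 2.07], [0.3, 2.58], [-1.14, 4.28], [0, 2.63], [-3.12, 3.12]. Speed limits (rad/s): [2.57, 2.57, 3.01, 3.14, 3.14, 3.14].

## Interface

Orientations are given as a unit quaternion [w, x, y, z].
In Python, from bench import ctrl gives the robot as it stands.
- The arm moves only by the tool step_arm, never from a script. Its argument "motion" is a list of rows, each a list of 7 numbers: the shift along the tool's x, y, z in mm, then the turn, a rotation vector about the tool's x, y, z in degrees, then the closure in counts, from 0 (fully open) to 255 (shut). In form: [[tx, ty, tz, rx, ry, rz, hand], ...]. A call has 1 to 10 rows; each row is the pose to reach, as a shift and turn from the pose commanded when the call began, along the tool's axes at that moment; what a row does not reach only later rows make up. A row lasts 1/8 s, in which the tool goes at most 62.5 mm and 10.7 degrees, less where a joint would pass 70% of its speed; a pose out of reach is approached as far as the arm can. A call with a gripper value outside its range is refused whole. The fingers move at their own pace and stop on an object; the grip force is fixed at half the most. Time passes only in rows, so rows that repeat a pose let the fingers close. It gives the time, the measured TCP pose, the force and the opening at its end, in the units of the state.
- ctrl.get_obs(): the state, without advancing time (a new reading comes with each control period).
- ctrl.camera(name): name is "scene" or "top" or "wrist"; returns (picture, depth): 384x512x3 uint8, red, green, blue; 384x512 float32, m along the optical axis (not along the pixel's ray), 0 where there is no reading.
- ctrl.camera_info(name): a dict with "fx", "fy", "cx", "cy" (pixels), "dist_coeffs" ([k1, k2, p1, p2, k3] as OpenCV has them; the pictures are not rectified), "T" (4x4, takes a point from camera to world coordinates); the wrist camera has in their place "hand_eye" (4x4, takes a point from camera to tool coordinates, whose origin is the TCP and whose axes are the tool frame's). Camera axes: x right, y down, z forward; pixel columns grow to the right and rows downward; lengths in m; the calibration is good to about 2 mm. A picture is of the moment at which its call begins: read the wrist's pose just before it. camera_info takes no time and is no camera call.
- ctrl.hand_in(): hands the job in, once; it reports no verdict.
The state is a dict: "time_s": time; "q": joint angles; "dq": joint speeds; "joint_efforts": joint torques, N m; "eef_pos": TCP position; "eef_rot": TCP orientation; "wrist_force": force on the tool from outside, world axes, zero at the start; "torque": the same for the moment, N m; "opening": opening from 0.0 (shut) to 1.0 (fully open).
Only numpy, scipy, OpenCV 4.12 (cv2) and the standard library are available. Lean on these libraries where they do the work, as an engineer would, in place of code of your own. Each camera call takes 0.05 s, during which the arm holds its last target. There are 200 camera calls.

## Task

Take the marker off the sill of the sloped wooden display case and lay it on the order pad. Then lower the heavy cover by its handle all the way shut without letting it slam, and finally lift the latch bar over its keeper and let it drop fully into the notch. Leave the ink bottle and the cup beside the case standing where they are.

Things in the scene. Friction and masses are not known exactly. Their poses are not given: they have to be found in the camera images.
- case: Fixed wooden display case with a sloping front, 168 deep x 260 wide x 130 mm high; two curd wheels inside. Origin: middle of its underside; x points to its back, y to its left end as seen by the robot, z up; the robot side is -x. Flat sill behind the front apron: top at z = 48 mm, from x = -85 to x = -45 mm, over the whole width
- marker: White and green marker pen, 135 mm long along its own y, 16 mm thick, lying on the case's sill, where it would keep the cover from shutting. Origin: middle of its length, on its underside
- order_pad: Fixed brown notebook, 210 mm along its x, 152 mm along its y, flat on the table; top at 10 mm. Origin: middle of its underside
- cover (a joint): Angle of the case's cover, rad: 0 = fully shut, 1.7 to 1.9 = standing open at the start. It weighs 0.9 kg, 10 % more or less. The stiff hinge holds it only above about 1.4 to 1.55 rad; lower down it falls by itself and slams if not held (it then pulls at the handle with up to about 3 N)
- cover_hinge (a point): Point on the cover's hinge axis at mid width, at (65, 0, 130) mm in the case frame; the axis runs along the case's y. The shut cover slopes 25 degrees down from here to the front edge 154 mm ahead and 72 mm lower. A thin flange hangs 22 mm down along that edge
- cover_handle (a point): Middle of the cover's round steel handle bar, 12 mm thick, 100 mm long, parallel to the hinge axis, standing 45 mm off the cover. It circles the hinge axis at 190 mm; shut, it is 187 mm ahead of (case -x) and 37 mm below the axis, 45 mm right of mid width. Open, it stands above the cover's top edge and can be pinched from above, fingers fore and aft; it can turn in the fingers
- latch_pivot (a point): Fixed point where the latch bar is pivoted, on the front of the case at (-100, 20, 45) mm in the case frame
- latch_swing (a joint): Sideways turn of the latch bar about the upright axis through the pivot, rad: 0 = parallel to the case's front, above the notch; positive = swung out from the case towards the robot side (0.4 to 0.65 at the start). It stays where it is left, and must stay out until the cover is shut: swung in, the bar blocks the cover
- latch_bar (a joint): Lift of the latch bar about its level pivot, rad: 0 = level, as low as it goes (in the notch if swing is 0); positive = far end raised. It falls back by its own weight (0.12 kg). It must be lifted about 0.4 rad or more to pass over the keeper's prong
- latch_knob (a point): Grip point on the upright black knob, 14 mm thick and 38 mm tall above the bar, near the bar's free end: 115 mm along the bar from the pivot and, when level, 30 mm above the pivot. The dark steel bar is 10 mm wide, 14 mm high, 134 mm long, and points to the case's left (+y) at swing 0
- keeper_notch (a point): Middle of the notch floor in the steel keeper on the front of the case, at (-100, 80, 38) mm in the case frame, 60 mm from the pivot. Notch 19 mm wide before the shut cover's flange, closed in front by a prong 6 mm thick and 18 mm wide whose top is 18 mm above the notch floor
- ink_bottle: Loose bystander: small white ink bottle with black cap, 33 mm across, 62 mm tall, standing before the case's right end. Origin: middle of its underside
- curd_cup: Loose bystander: cup of yellow butterfat, about 74 mm across, 80 mm tall, left of the case. Origin: middle of its underside
- tape_roll: Loose bystander: brown tape roll, 96 mm across, 48 mm tall, lying flat; it and the pad may be in each other's place. Origin: middle of its underside

How it is judged:
On the way, in this order (a step that is already met when the one before it is completed fails the run):
1. the marker lies on the order pad (x of marker in the frame of order_pad between -0.1 and 0.1 m and y of marker in the frame of order_pad between -0.07 and 0.07 m and contact force between marker and order_pad above 0.05 N), for 0.2 s.
2. the cover is fully shut (value of joint cover below 0.03 rad), for 0.2 s.
3. the latch bar has been lifted clear over the keeper (value of joint latch_bar above 0.25 rad and value of joint latch_swing below 0.25 rad), for 0.05 s.
4. the latch bar lies in the notch (value of joint latch_bar below 0.08 rad and value of joint latch_swing below 0.16 rad), for 0.2 s.
At the end, for the whole second after the job is handed in: The marker lies still on the order pad (its middle over the pad), the cover is shut to within 0.03 rad, and the latch bar lies in the keeper's notch (lift under 0.08 rad, swing under 0.16 rad) (all of step 1 and all of step 4 and linear speed of marker below 0.05 m/s and value of joint cover below 0.03 rad); the robot touches nothing.
It fails at once if the cover slams: it comes down the last 0.3 rad at more than 1.2 rad/s (value of joint cover below 0.3 rad and velocity of joint cover below -1.2 rad/s).
It fails at once if the ink bottle is shifted more than 30 mm or tipped (distance of ink_bottle from where it was at the start of the episode above 0.03 m or angle between ink_bottle's own z axis and vertical above 0.5 rad).
It fails at once if the cup is shifted more than 30 mm or tipped (distance of curd_cup from where it was at the start of the episode above 0.03 m or angle between curd_cup's own z axis and vertical above 0.5 rad).
It also fails if it takes over 72 s, if anything falls off the work surface, if the arm or the gripper's body presses on something with over 40 N, if the wrist force passes 120 N, or if a joint passes its speed limit or range.

## Working session

There is one attempt and no reset: what is moved stays moved. The work goes in short steps, Python scripts to look and compute and a tool call to move; the robot and the scene stay as the last step left them, time stands still between calls to the robot, and variables do not carry over. Pictures are saved under pics/ and viewed, about 8 in all and at most 12, crops included, and the job is handed in when it is done.

Besides the shell and the picture viewer there is one more tool, called after "Call:" as a command line: name --pt "numbers of a row" for each row, then --argument value for the rest. step_arm: Moves the arm, as the interface text tells. Its arguments: {"type":"object","properties":{"motion":{"type":"array","items":{"type":"array","items":{"type":"number"}}}},"required":["motion"]}

```bash
mkdir -p pics; cat > h.py <<'E'
import numpy as np, cv2
from bench import ctrl
from scipy.spatial.transform import Rotation as R
def save(name,fn,crop=None,s=1):
    o=ctrl.get_obs(); im,d=ctrl.camera(name)
    np.savez('pics/'+fn+'.npz',im=im,d=d,p=o['eef_pos'],r=o['eef_rot'])
    a=im if crop is None else im[crop[1]:crop[3],crop[0]:crop[2]]
    cv2.imwrite('pics/'+fn+'.png',cv2.resize(a[:,:,::-1],None,fx=s,fy=s,interpolation=cv2.INTER_CUBIC))
def T(name,z=None):
    i=ctrl.camera_info(name)
    if name!='wrist': return np.array(i['T'])
    M=np.eye(4);M[:3,:3]=R.from_quat(z['r'],scalar_first=True).as_matrix();M[:3,3]=z['p']
    return M@np.array(i['hand_eye'])
def pts(name,fn,uv,depth=None,zplane=None):
    z=np.load('pics/'+fn+'.npz');i=ctrl.camera_info(name)
    K=np.array([[i['fx'],0,i['cx']],[0,i['fy'],i['cy']],[0,0,1]])
    uv=np.array(uv,float).reshape(-1,2)
    n=cv2.undistortPoints(uv[:,None],K,np.array(i['dist_coeffs']))[:,0]
    M=T(name,z);ray=np.c_[n,np.ones(len(n))]
    if zplane is not None:
        w=ray@M[:3,:3].T; s=(zplane-M[2,3])/w[:,2]; return M[:3,3]+w*s[:,None]
    d=np.array([z['d'][int(round(v)),int(round(u))] for u,v in uv])
    return (ray*d[:,None])@M[:3,:3].T+M[:3,3]
E
python3 - <<'E'
from h import *
save('top','top0',s=1.5);save('scene','sc0',s=1.5)
print(ctrl.get_obs());print(ctrl.camera_info('top'));print(ctrl.camera_info('wrist'))
E
```

```text
{'time_s': 0.1, 'q': array([ 1.05270978e+00,  1.81489749e-01,  1.60791253e+00,  2.23074588e-05,
        1.35378680e+00, -2.06339034e-01]), 'dq': array([ 0.00057026, -0.00128821, -0.0009943 , -0.00163103,  0.00014815,
        0.00077834]), 'joint_efforts': array([ 8.31742568e-07, -4.45877981e+01, -3.52240634e+01, -4.05297378e-04,
        4.15507136e-03,  5.24849540e-06]), 'eef_pos': array([0.17611295, 0.54684587, 0.23045912]), 'eef_rot': array([ 0.69832632,  0.10925018,  0.69874072, -0.11030033]), 'wrist_force': array([-0.64468814, -0.96251163, -0.09778687]), 'torque': array([ 0.03228127, -0.00779575,  0.01045385]), 'opening': 1.0017133328363874}
{'fx': 403.71163410594727, 'fy': 403.71163410594727, 'cx': 250.84369416518922, 'cy': 198.8350403332294, 'dist_coeffs': array([0.01361722, 0.        , 0.        , 0.        , 0.        ]), 'T': array([[ 0.10639178, -0.9696437 ,  0.22016333,  0.20307255],
       [-0.99431568, -0.10282873,  0.0276149 , -0.01097303],
       [-0.0041375 , -0.22184985, -0.97507206,  1.32833936],
       [ 0.        ,  0.        ,  0.        ,  1.        ]])}
{'fx': 306.332173888854, 'fy': 306.332173888854, 'cx': 256.015885479968, 'cy': 193.40673970965773, 'dist_coeffs': array([-0.03397584,  0.        ,  0.        ,  0.        ,  0.        ]), 'hand_eye': array([[ 3.31514538e-04, -3.09070492e-01,  9.51039075e-01,
        -1.42888143e-01],
       [ 9.99999940e-01,  1.99017982e-04, -2.83904141e-04,
         3.36284515e-05],
       [-1.01527485e-04,  9.51039111e-01,  3.09070539e-01,
        -7.88480295e-02],
       [ 0.00000000e+00,  0.00000000e+00,  0.00000000e+00,
         1.00000000e+00]])}
```

View pics/top0.png

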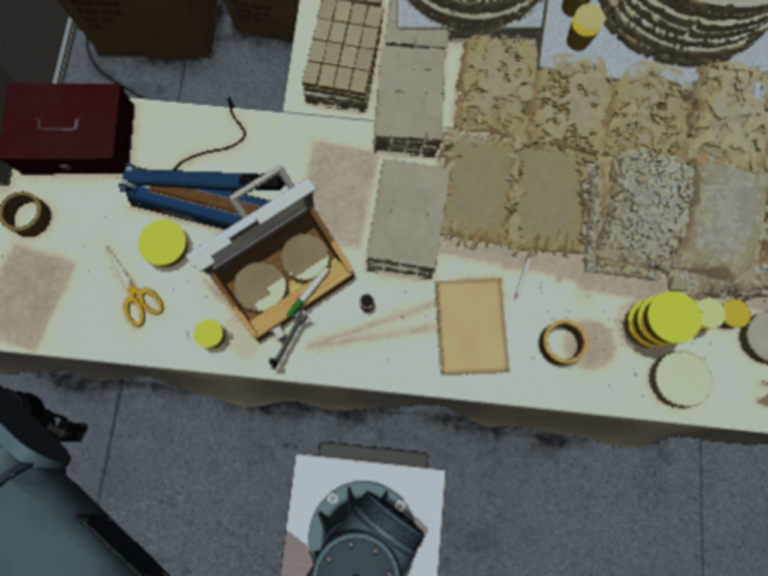

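View pics/sc0.png

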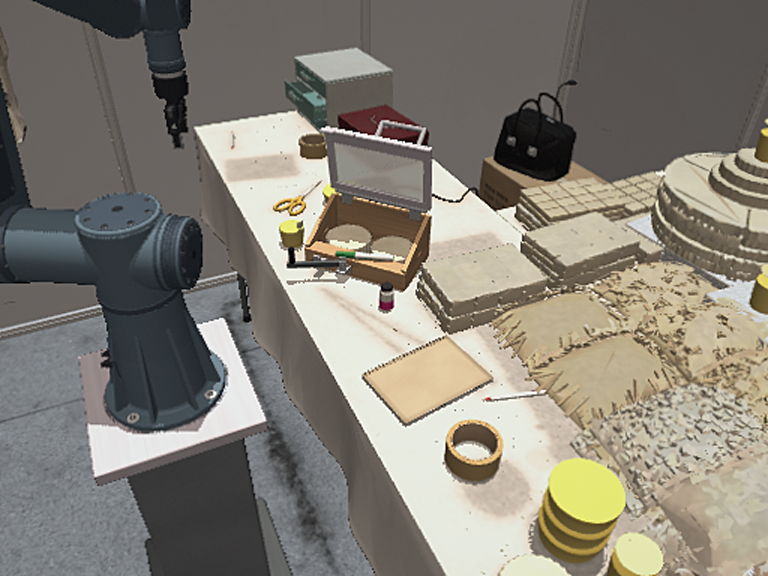

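The top view shows, in 1.5x pixels, the case with its front edge from (250,338) to (353,275), the marker at (307,293) and the latch at (305,320)–(275,365). The bottle is at (367,303), the small cup at (209,333), the pad at (472,326) and the tape roll at (565,343).

```bash
python3 - <<'E'
import cv2
im=cv2.imread('pics/top0.png');im=cv2.resize(im,(512,384))
import numpy as np
z=np.load('pics/top0.npz');a=z['im'][:, :, ::-1][105:255,110:260]
cv2.imwrite('pics/c1.png',cv2.resize(a,None,fx=4,fy=4,interpolation=cv2.INTER_CUBIC))
from h import *
for n,uv,zp in [('pad corners',[(292,189),(332,186),(339,248),(294,249)],.01),('bottle',[(245,201)],.062),('cup',[(139,222)],.08)]:
    print(n,np.round(pts('top','top0',uv,zplane=zp),3).tolist(),np.round(pts('top','top0',uv),3).tolist())
E
```

```text
pad corners [[0.549, -0.108, 0.01], [0.574, -0.241, 0.01], [0.368, -0.276, 0.01], [0.349, -0.131, 0.01]] [[0.549, -0.108, 0.011], [0.574, -0.241, 0.01], [0.369, -0.278, 0.001], [0.349, -0.131, 0.01]]
bottle [[0.48, 0.043, 0.062]] [[0.48, 0.043, 0.061]]
cup [[0.374, 0.365, 0.08]] [[0.378, 0.373, 0.051]]
```

View pics/c1.png

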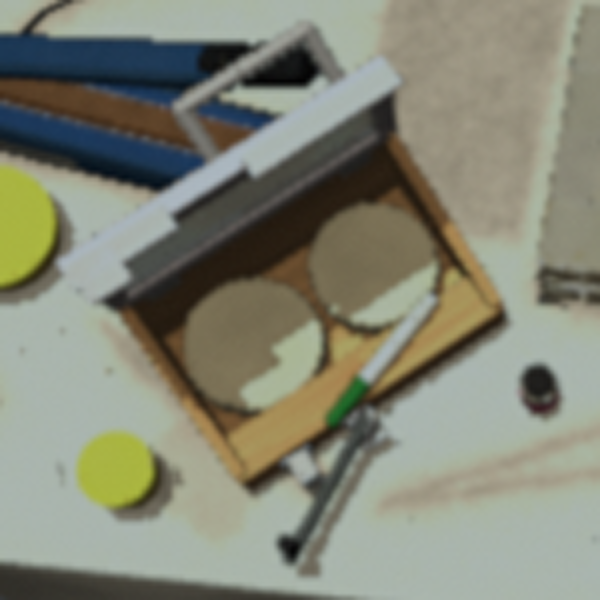

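```bash
python3 - <<'E'
from h import *
def c(n,l,zp=None):
    uv=[(110+a/4,105+b/4) for a,b in l]
    print(n,np.round(pts('top','top0',uv),3).tolist(), '' if zp is None else np.round(pts('top','top0',uv,zplane=zp),3).tolist())
c('sill corners',[(243,476),(502,308)],.048)
c('sill in',[(250,460),(300,430),(420,350),(470,310)],.048)
c('marker ends',[(333,420),(433,298)],.062)
c('marker mid',[(360,383),(385,352)],.06)
c('knob,bar,pivot',[(290,549),(330,490),(365,425)],.075)
c('handle',[(178,105),(245,65),(308,28)])
c('keeper',[(300,462),(315,475)],.05)
c('coverleft,right',[(65,265),(385,62)])
c('bigcup c, rim',[(0,227),(56,227)])
c('smallcup',[(116,468),(78,468),(154,468),(116,432),(116,505)])
E
```

```text
sill corners [[0.383, 0.272, 0.047], [0.557, 0.085, -0.002]] [[0.383, 0.272, 0.048], [0.543, 0.081, 0.048]]
sill in [[0.397, 0.269, 0.046], [0.424, 0.231, 0.05], [0.5, 0.144, 0.05], [0.539, 0.107, 0.049]] [[0.396, 0.268, 0.048], [0.425, 0.232, 0.048], [0.501, 0.144, 0.048], [0.539, 0.107, 0.048]]
marker ends [[0.433, 0.204, 0.063], [0.542, 0.137, 0.061]] [[0.433, 0.204, 0.062], [0.542, 0.137, 0.062]]
marker mid [[0.465, 0.186, 0.064], [0.494, 0.171, 0.059]] [[0.466, 0.187, 0.06], [0.493, 0.17, 0.06]]
knob,bar,pivot [[0.325, 0.22, 0.082], [0.379, 0.201, 0.047], [0.434, 0.18, 0.051]] [[0.326, 0.221, 0.075], [0.375, 0.197, 0.075], [0.429, 0.176, 0.075]]
handle [[0.585, 0.291, 0.325], [0.619, 0.251, 0.324], [0.649, 0.213, 0.325]] 
keeper [[0.401, 0.231, 0.035], [0.391, 0.217, 0.038]] [[0.399, 0.228, 0.05], [0.389, 0.214, 0.05]]
coverleft,right [[0.475, 0.355, 0.301], [0.641, 0.163, 0.3]] 
bigcup c, rim [[0.571, 0.508, 0.038], [0.58, 0.467, 0.024]] 
smallcup [[0.378, 0.373, 0.051], [0.375, 0.404, 0.051], [0.383, 0.346, 0.04], [0.408, 0.38, 0.047], [0.347, 0.365, 0.064]]
```

```bash
cat >> h.py <<'E'
def goal(p,yaw,tilt=0):
    "tool down, jaw axis at yaw deg; returns move row from present pose"
    o=ctrl.get_obs();A=R.from_quat(o['eef_rot'],scalar_first=True)
    y=np.array([np.cos(np.radians(yaw)),np.sin(np.radians(yaw)),0]);x=np.array([0,0,-1.])
    if tilt: x=R.from_rotvec(np.radians(tilt)*y).apply(x)
    B=R.from_matrix(np.c_[x,y,np.cross(x,y)])
    s=A.inv().apply(np.array(p)-o['eef_pos'])*1000; r=(A.inv()*B).as_rotvec(degrees=True)
    return np.round(np.r_[s,r],1).tolist()
def st():
    o=ctrl.get_obs();A=R.from_quat(o['eef_rot'],scalar_first=True).as_matrix()
    print(round(o['time_s'],2),'tcp',np.round(o['eef_pos'],4),'x',np.round(A[:,0],3),'jaw yaw',round(np.degrees(np.arctan2(A[1,1],A[0,1])),1),'F',np.round(o['wrist_force'],1),'op',round(o['opening'],3),'q',np.round(o['q'],2))
C0=np.array([.528,.231]);CY=40.
def case(P,c0=None,cy=None):
    c0=C0 if c0 is None else c0; t=np.radians(CY if cy is None else cy)
    P=np.atleast_2d(P); d=P[:,:2]-c0
    return np.c_[d@[np.cos(t),np.sin(t)],d@[-np.sin(t),np.cos(t)],P[:,2]]
def world(P):
    t=np.radians(CY);P=np.atleast_2d(P)
    return np.c_[C0[0]+P[:,0]*np.cos(t)-P[:,1]*np.sin(t),C0[1]+P[:,0]*np.sin(t)+P[:,1]*np.cos(t),P[:,2]]
E
python3 - <<'E'
from h import *
st()
for y in (58,-122): print(goal([.488,.171,.2],y))
for c in [(250,340),(370,260),(300,360)]: print(pts('top','top0',[(110+c[0]/4,105+c[1]/4)]))
E
```

```text
0.1 tcp [0.1761 0.5468 0.2305] x [-0.001 -0.001 -1.   ] jaw yaw 72.1 F [-0.6 -1.  -0.1] op 1.002 q [ 1.05  0.18  1.61  0.    1.35 -0.21]
[30.7, -262.0, 412.1, 14.1, -0.0, 0.1]
[30.7, -262.0, 412.1, -165.9, -0.1, -0.0]
[[0.49565394 0.28423612 0.04340127]]
[[0.57272061 0.19477542 0.04738624]]
[[0.48291817 0.24072763 0.04504294]]
```

Call:
step_arm --pt "10 -262 412 14 0 0 100" --pt "10 -262 412 14 0 0 100" --pt "10 -262 412 14 0 0 150" --pt "10 -262 412 14 0 0 150" --pt "10 -262 412 14 0 0 150" --pt "10 -262 412 14 0 0 150" --pt "10 -262 412 14 0 0 150" --pt "10 -262 412 14 0 0 150" --pt "10 -262 412 14 0 0 150" --pt "10 -262 412 14 0 0 150"

```text
time_s: 1.35
eef_pos: [0.4876, 0.1716, 0.2208]
eef_rot: [0.679, 0.194, 0.68, -0.194]
wrist_force: [-0.5, 0.7, -0.3]
opening: 0.409
```

```bash
python3 - <<'E'
from h import *
save('wrist','w1',s=1.5);st()
E
```

```text
1.4 tcp [0.4873 0.1722 0.2209] x [-0.001  0.    -1.   ] jaw yaw 58.2 F [-0.5 -0.4  0.6] op 0.412 q [ 0.11  0.06  1.76  0.    1.32 -0.91]
```

View pics/w1.png

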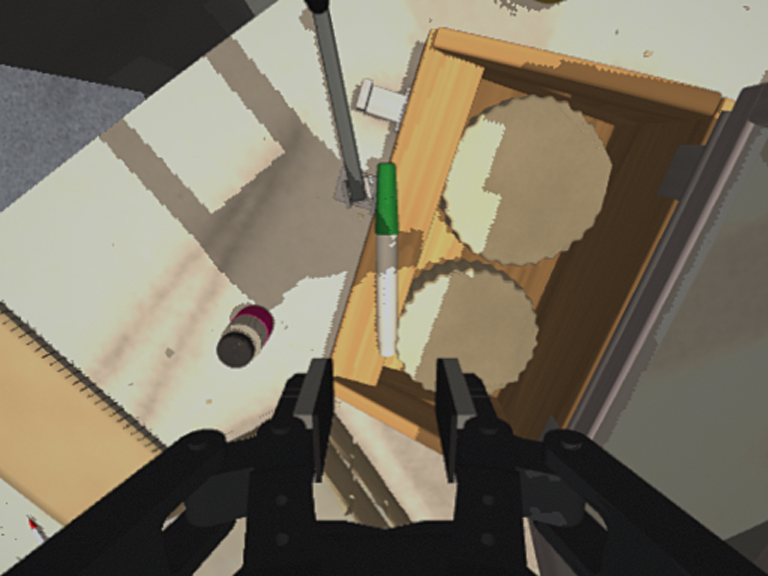

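The wrist view shows, in 1.5x pixels, the marker from (387,163) to (388,356), the sill's front edge running from (432,38) to (335,380), and the keeper near (380,100). The latch bar runs from (318,5) to (355,195).

```bash
python3 - <<'E'
from h import *
def c(n,l,zp=None):
    uv=[(a/1.5,b/1.5) for a,b in l]
    P=pts('wrist','w1',uv);print(n,np.round(P,3).tolist());print('   case',np.round(case(P)*1000).tolist())
    if zp: 
        Q=pts('wrist','w1',uv,zplane=zp);print('  plane',np.round(Q,3).tolist(),np.round(case(Q)*1000).tolist())
c('marker',[(387,163),(388,200),(387,300),(388,356)],.06)
c('sill front',[(434,40),(420,85),(352,330)],.048)
c('sill rear',[(483,70),(448,210)],.048)
c('left wall outer top',[(437,30),(600,65),(718,97)])
c('bar',[(325,30),(340,110),(350,170),(355,195)],.052)
c('keeper',[(365,100),(385,100),(403,105)])
c('cover inner low',[(650,250),(720,130)])
E
```

```text
marker [[0.433, 0.208, 0.061], [0.453, 0.196, 0.063], [0.51, 0.16, 0.065], [0.547, 0.138, 0.063]]
   case [[-88.0, 44.0, 61.0], [-80.0, 22.0, 63.0], [-59.0, -43.0, 65.0], [-45.0, -84.0, 63.0]]
  plane [[0.433, 0.208, 0.06], [0.453, 0.196, 0.06], [0.511, 0.159, 0.06], [0.549, 0.137, 0.06]] [[-88.0, 44.0, 60.0], [-80.0, 22.0, 60.0], [-59.0, -44.0, 60.0], [-45.0, -85.0, 60.0]]
sill front [[0.386, 0.27, 0.055], [0.403, 0.251, 0.048], [0.521, 0.122, 0.048]]
   case [[-83.0, 121.0, 55.0], [-83.0, 95.0, 48.0], [-75.0, -79.0, 48.0]]
  plane [[0.386, 0.272, 0.048], [0.403, 0.251, 0.048], [0.521, 0.122, 0.048]] [[-83.0, 123.0, 48.0], [-83.0, 95.0, 48.0], [-75.0, -79.0, 48.0]]
sill rear [[0.416, 0.292, 0.036], [0.482, 0.227, 0.046]]
   case [[-46.0, 118.0, 36.0], [-38.0, 26.0, 46.0]]
  plane [[0.417, 0.289, 0.048], [0.482, 0.227, 0.048]] [[-48.0, 116.0, 48.0], [-38.0, 27.0, 48.0]]
left wall outer top [[0.383, 0.274, 0.056], [0.448, 0.332, 0.097], [0.489, 0.367, 0.122]]
   case [[-83.0, 127.0, 56.0], [4.0, 129.0, 97.0], [58.0, 129.0, 122.0]]
bar [[0.346, 0.217, 0.052], [0.389, 0.2, 0.053], [0.424, 0.185, 0.052], [0.439, 0.179, 0.052]]
   case [[-148.0, 106.0, 52.0], [-126.0, 65.0, 53.0], [-109.0, 31.0, 52.0], [-102.0, 17.0, 52.0]]
  plane [[0.346, 0.217, 0.052], [0.389, 0.2, 0.052], [0.424, 0.185, 0.052], [0.439, 0.179, 0.052]] [[-148.0, 106.0, 52.0], [-126.0, 65.0, 52.0], [-109.0, 32.0, 52.0], [-102.0, 17.0, 52.0]]
keeper [[0.393, 0.216, 0.057], [0.398, 0.228, 0.034], [0.407, 0.236, 0.036]]
   case [[-113.0, 75.0, 57.0], [-101.0, 81.0, 34.0], [-89.0, 82.0, 36.0]]
cover inner low [[0.546, 0.309, 0.118], [0.499, 0.352, 0.138]]
   case [[64.0, 48.0, 118.0], [55.0, 111.0, 138.0]]
```

```bash
python3 - <<'E'
from h import *
for cam,fn in (('wrist','w1'),('top','top0')):
    u,v=np.meshgrid(np.arange(512),np.arange(384));uv=np.c_[u.ravel(),v.ravel()]
    d=np.load('pics/'+fn+'.npz')['d'].ravel();uv=uv[d>0]
    P=pts(cam,fn,uv);c=case(P)*1000
    m=(abs(c[:,0])<110)&(abs(c[:,1])<150)&(c[:,2]>30)&(c[:,2]<140);c=c[m]
    E=[]
    for y in list(range(-120,0,10))+list(range(50,125,10)):
        s=c[(abs(c[:,1]-y)<5)&(abs(c[:,2]-48)<4)&(c[:,0]<-40)]
        if len(s)>8: E.append((y,np.percentile(s[:,0],2),np.percentile(s[:,0],98)))
    E=np.array(E);print(cam,np.round(E).tolist())
    if len(E)>3:print('front fit',np.polyfit(E[:,0],E[:,1],1))
    # left & right wall outer
    for sg in (1,-1):
        W=[]
        for x in range(-70,70,10):
            s=c[(abs(c[:,0]-x)<5)&(c[:,2]>60+(x+70)*.3)&(sg*c[:,1]>100)]
            if len(s)>5: W.append((x,np.percentile(sg*s[:,1],97)*sg))
        W=np.array(W)
        if len(W)>3: print('wall',sg,np.round(W).tolist(),np.polyfit(W[:,0],W[:,1],1))
E
```

```text
wrist [[-120.0, -77.0, -41.0], [-110.0, -80.0, -44.0], [-100.0, -83.0, -45.0], [-90.0, -83.0, -47.0], [-80.0, -83.0, -54.0], [-70.0, -84.0, -41.0], [-60.0, -84.0, -41.0], [-50.0, -84.0, -41.0], [-40.0, -84.0, -46.0], [-30.0, -84.0, -46.0], [-20.0, -85.0, -46.0], [-10.0, -85.0, -46.0], [50.0, -86.0, -42.0], [60.0, -86.0, -42.0], [70.0, -87.0, -42.0], [80.0, -86.0, -44.0], [90.0, -87.0, -48.0], [100.0, -87.0, -48.0], [110.0, -87.0, -49.0], [120.0, -87.0, -42.0]]
front fit [-2.74396118e-02 -8.45584776e+01]
wall 1 [[-70.0, 129.0], [-60.0, 129.0], [-50.0, 129.0], [-40.0, 129.0], [-30.0, 130.0], [-20.0, 130.0], [-10.0, 130.0], [0.0, 130.0], [10.0, 130.0], [20.0, 130.0], [30.0, 130.0], [40.0, 131.0], [50.0, 131.0], [60.0, 129.0]] [1.07058653e-02 1.29909676e+02]
wall -1 [[-70.0, -129.0], [-60.0, -129.0], [-50.0, -129.0], [-40.0, -129.0], [-30.0, -128.0], [-20.0, -129.0], [-10.0, -128.0], [0.0, -127.0], [10.0, -129.0]] [ 1.26687966e-02 -1.28216514e+02]
top [[-110.0, -81.0, -43.0], [-100.0, -81.0, -43.0], [-90.0, -81.0, -44.0], [-80.0, -81.0, -48.0], [-70.0, -82.0, -54.0], [-60.0, -83.0, -59.0
[... 153 characters left out ...]
, -47.0], [70.0, -84.0, -45.0], [80.0, -94.0, -44.0], [90.0, -85.0, -47.0], [100.0, -84.0, -46.0], [110.0, -83.0, -48.0], [120.0, -85.0, -48.0]]
front fit [-3.22631839e-02 -8.44261923e+01]
wall 1 [[-70.0, 132.0], [-60.0, 132.0], [-50.0, 131.0], [-40.0, 132.0], [-30.0, 132.0], [-20.0, 132.0], [-10.0, 132.0], [0.0, 133.0], [10.0, 132.0], [20.0, 133.0], [30.0, 133.0], [40.0, 133.0], [50.0, 133.0], [60.0, 132.0]] [8.16573883e-03 1.32210367e+02]
wall -1 [[-60.0, -127.0], [-50.0, -124.0], [-40.0, -125.0], [-30.0, -126.0], [-20.0, -126.0], [-10.0, -126.0], [0.0, -125.0], [10.0, -125.0], [20.0, -125.0], [30.0, -125.0], [40.0, -125.0], [50.0, -124.0], [60.0, -124.0]] [ 9.10083708e-03 -1.25106893e+02]
```

```bash
sed -i 's/C0=np.array(.*/C0=np.array([.5272,.232]);CY=41./' h.py; python3 - <<'E'
from h import *
print(goal([.4905,.1727,.051],58.5)); print(world([[-100,20,45],[-100,80,38]])) if 0 else None
E
```

```text
[169.9, 2.2, 2.6, -0.3, -0.1, 0.0]
```

Call:
step_arm --pt "60 2 3 0 0 0 150" --pt "115 2 3 0 0 0 150" --pt "150 2 3 0 0 0 150" --pt "165 2 3 0 0 0 150" --pt "169 2 3 0 0 0 150" --pt "169 2 3 0 0 0 180" --pt "169 2 3 0 0 0 215" --pt "169 2 3 0 0 0 255" --pt "169 2 3 0 0 0 255" --pt "169 2 3 0 0 0 255"

```text
time_s: 2.65
eef_pos: [0.493, 0.1721, 0.0542]
eef_rot: [0.681, 0.195, 0.679, -0.194]
wrist_force: [-1.2, 1.1, 5.8]
opening: 0.147
```

Call:
step_arm --pt "-10 0 0 0 0 0 255" --pt "-50 0 0 0 0 0 255" --pt "-100 0 0 0 0 0 255" --pt "-100 0 0 0 0 0 255"

```text
time_s: 3.15
eef_pos: [0.4953, 0.172, 0.1579]
eef_rot: [0.683, 0.195, 0.677, -0.193]
wrist_force: [0.6, -0.0, 0.5]
opening: 0.148
```

```bash
python3 - <<'E'
from h import *
st()
# pad: fit
uv=[(a/1.5,b/1.5) for a,b in [(437,282),(502,279),(508,372),(442,374)]]
P=pts('top','top0',uv,zplane=.01);print(P.round(3),P.mean(0))
print(goal([.46,-.189,.15],-6-0), goal([.46,-.189,.15],84), goal([.46,-.189,.15],30))
E
```

```text
3.15 tcp [0.4953 0.172  0.1579] x [ 0.01   0.001 -1.   ] jaw yaw 58.1 F [ 0.6 -0.   0.5] op 0.148 q [ 0.11  0.14  1.81 -0.    1.18 -0.91]
[[ 0.552 -0.105  0.01 ]
 [ 0.575 -0.25   0.01 ]
 [ 0.368 -0.275  0.01 ]
 [ 0.348 -0.133  0.01 ]] [ 0.46073551 -0.19087627  0.01      ]
[7.1, -325.3, 160.5, 64.1, 0.2, -0.6] [7.1, -325.3, 160.5, -25.9, 0.5, -0.2] [7.1, -325.3, 160.5, 28.1, 0.4, -0.5]
```

```bash
python3 - <<'E'
from h import *
print(goal([.46,-.19,.15],97), goal([.46,-.19,.018],97))
E
```

```text
[7.1, -326.2, 161.0, -38.9, 0.6, -0.2] [139.1, -327.0, 160.0, -38.9, 0.6, -0.2]
```

Call:
step_arm --pt "7 -326 161 -39 0.6 0 255" --pt "7 -326 161 -39 0.6 0 255" --pt "7 -326 161 -39 0.6 0 255" --pt "7 -326 161 -39 0.6 0 255" --pt "7 -326 161 -39 0.6 0 255" --pt "7 -326 161 -39 0.6 0 255" --pt "7 -326 161 -39 0.6 0 255" --pt "7 -326 161 -39 0.6 0 255" --pt "60 -326 161 -39 0.6 0 255" --pt "100 -327 160 -39 0.6 0 255"

```text
time_s: 4.4
eef_pos: [0.4547, -0.1891, 0.051]
eef_rot: [0.702, -0.043, 0.709, 0.046]
wrist_force: [-0.6, 0.1, 0.0]
opening: 0.143
```

```bash
python3 - <<'E'
from h import *
st();print(goal([.46,-.19,.018],97))
E
```

```text
4.4 tcp [ 0.4547 -0.1891  0.051 ] x [-0.01   0.003 -1.   ] jaw yaw 97.2 F [-0.6  0.1  0. ] op 0.143 q [-0.63  0.26  1.93 -0.    0.96 -2.33]
[32.9, -1.7, 5.4, 0.2, -0.6, -0.2]
```

Call:
step_arm --pt "20 0 3 0 -0.5 0 255" --pt "29 0 3 0 -0.5 0 255" --pt "33 0 3 0 -0.5 0 255" --pt "34 0 3 0 -0.5 0 255"

```text
time_s: 4.9
eef_pos: [0.4582, -0.1901, 0.0189]
eef_rot: [0.706, -0.043, 0.706, 0.045]
wrist_force: [0.2, -0.0, -0.4]
opening: 0.147
```

Call:
step_arm --pt "0 0 0 0 0 0 190" --pt "0 0 0 0 0 0 150" --pt "0 0 0 0 0 0 120" --pt "-40 0 0 0 0 0 120" --pt "-100 0 0 0 0 0 120" --pt "-160 0 0 0 0 0 120" --pt "-200 0 0 0 0 0 120" --pt "-200 0 0 0 0 0 120"

```text
time_s: 5.9
eef_pos: [0.4599, -0.1922, 0.2225]
eef_rot: [0.708, -0.045, 0.704, 0.043]
wrist_force: [0.8, -0.3, -0.1]
opening: 0.529
```

```bash
python3 - <<'E'
from h import *
save('top','top1',crop=(110,105,350,265),s=3);st()
E
```

```text
5.95 tcp [ 0.4586 -0.1913  0.2198] x [ 0.002  0.001 -1.   ] jaw yaw 97.1 F [-1.1 -0.9 -1.2] op 0.527 q [-0.64  0.01  1.81  0.    1.31 -2.33]
```

View pics/top1.png

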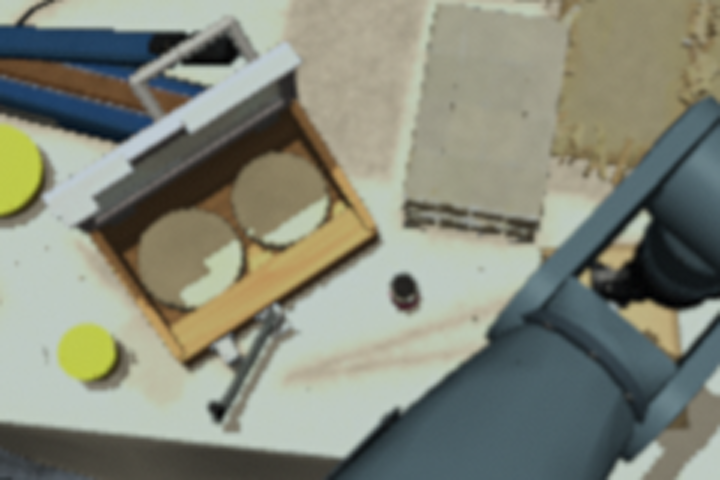

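The arm hides the pad in this view, so I'll check the marker later. The case, bottle and cup have not moved. Next I'll measure the handle.

```bash
python3 - <<'E'
from h import *
for fn in ('top0','top1'):
    u,v=np.meshgrid(np.arange(150,225),np.arange(100,150));uv=np.c_[u.ravel(),v.ravel()]
    P=pts('top',fn,uv);c=case(P)*1000
    m=(c[:,2]>305)&(c[:,0]>65)&(c[:,0]<110);c=c[m]
    print(len(c));
    t=c[(c[:,2]>316)&(c[:,1]>-90)&(c[:,1]<0)]
    print('y rng',np.percentile(c[:,1],[1,99]),'bar x',t[:,0].mean(),np.percentile(t[:,0],[3,97]),'z top',np.percentile(t[:,2],[50,90,97]),np.polyfit(t[:,1],t[:,0],1))
z=319;w=world([[80,-45,z/1000*1000]]);w=world(np.array([[.08,-.045,.319]]));print(w)
st();p=w[0]
print(goal([p[0],p[1],.42],41),goal([p[0],p[1],.300],41))
E
```

```text
244
y rng [-97.6466682   12.08615288] bar x 82.6074231397798 [77.7465076  89.60986553] z top [323.35664382 326.40959904 327.73694807] [8.74183829e-04 8.26468016e+01]
243
y rng [-97.65284282  12.10695254] bar x 82.31301764422555 [77.48712058 88.93231782] z top [323.71702698 326.7680809  327.49132525] [1.94207991e-02 8.31975837e+01]
[[0.61709942 0.25052279 0.319     ]]
5.95 tcp [ 0.4586 -0.1913  0.2198] x [ 0.002  0.001 -1.   ] jaw yaw 97.1 F [-1.1 -0.9 -1.2] op 0.527 q [-0.64  0.01  1.81  0.    1.31 -2.33]
[-199.4, 418.9, 212.4, 56.1, 0.1, -0.1] [-79.4, 418.8, 212.2, 56.1, 0.1, -0.1]
```

Call:
step_arm --pt "-60 0 0 10 0 0 150" --pt "-120 0 0 20 0 0 150" --pt "-180 50 20 30 0 0 150" --pt "-200 110 50 40 0 0 150" --pt "-200 420 214 56 0 0 150" --pt "-200 420 214 56 0 0 150" --pt "-200 420 214 56 0 0 150" --pt "-200 420 214 56 0 0 150" --pt "-200 420 214 56 0 0 150" --pt "-200 420 214 56 0 0 150"

```text
time_s: 7.2
eef_pos: [0.6154, 0.2454, 0.4165]
eef_rot: [0.642, 0.293, 0.646, -0.292]
wrist_force: [1.9, -1.2, 0.6]
opening: 0.409
```

```bash
python3 - <<'E'
from h import *
save('wrist','w2',s=1.5);save('top','top2',crop=(280,170,350,260),s=4);st()
w=world(np.array([[.082,-.044,.3]]))[0];print(w,goal(w,41))
E
```

```text
7.3 tcp [0.6152 0.249  0.4139] x [-0.008  0.004 -1.   ] jaw yaw 41.5 F [-0.4 -0.3 -0.4] op 0.413 q [ 0.2   0.31  1.09  0.01  1.75 -0.52]
[0.61795278 0.25258962 0.3       ] [113.9, 4.9, 0.1, 0.5, -0.5, 0.2]
```

View pics/w2.png

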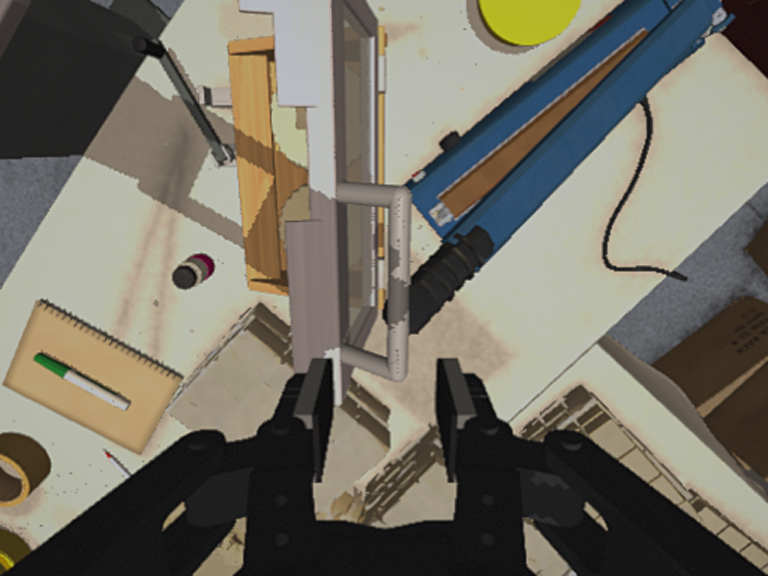

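The wrist view shows the marker lying on the pad around (80,380). The handle bar runs from (402,195) to (398,370), with its middle at about (400,283).

```bash
python3 - <<'E'
from h import *
P=pts('wrist','w2',[(a/1.5,b/1.5) for a,b in [(402,200),(401,250),(400,290),(398,340),(398,365)]])
print((case(P)*1000).round(1))
P=pts('wrist','w2',[(a/1.5,b/1.5) for a,b in [(330,180),(318,60)]]);print((case(P)*1000).round(1))
E
```

```text
[[ 84.3   3.2 324.5]
 [ 84.2 -22.9 323.6]
 [ 83.9 -44.2 325.9]
 [ 83.1 -72.8 326.9]
 [ 83.3 -88.2 326.7]]
[[ 45.5  11.3 301.7]
 [ 41.   71.9 300.6]]
```

Call:
step_arm --pt "50 6 0 0 -0.5 0 150" --pt "85 6 0 0 -0.5 0 150" --pt "105 6 0 0 -0.5 0 150" --pt "114 6 0 0 -0.5 0 150" --pt "114 6 0 0 -0.5 0 185" --pt "114 6 0 0 -0.5 0 215" --pt "114 6 0 0 -0.5 0 255" --pt "114 6 0 0 -0.5 0 255" --pt "114 6 0 0 -0.5 0 255"

```text
time_s: 8.43
eef_pos: [0.6204, 0.2479, 0.3073]
eef_rot: [0.647, 0.293, 0.641, -0.292]
wrist_force: [1.2, -0.5, 6.2]
opening: 0.112
```

```bash
python3 - <<'E'
from h import *
st();o=ctrl.get_obs();p=case(o['eef_pos'])[0]*1000+[0,0,19];print(p)
a0=np.arctan2(p[2]-130,65-p[0]);r=np.hypot(p[2]-130,65-p[0]);print(r,np.degrees(a0)+11.2)
# waypoints: shift in tool axes: tool x = down, tool y=case x, 
A=R.from_quat(o['eef_rot'],scalar_first=True)
t=np.radians(CY)
for k,a in enumerate(np.linspace(a0,np.radians(-11.2),25)):
    d=np.array([-190*(np.cos(a)-np.cos(a0)),0,190*(np.sin(a)-np.sin(a0))])
    w=np.array([d[0]*np.cos(t),d[0]*np.sin(t),d[2]])
    print(k,round(a+.1955,2),A.inv().apply(w).round(1))
E
```

```text
8.43 tcp [0.6204 0.2479 0.3073] x [ 0.008 -0.003 -1.   ] jaw yaw 41.1 F [ 1.2 -0.5  6.2] op 0.112 q [ 0.2   0.33  1.27 -0.    1.53 -0.51]
[ 80.81492671 -49.16051987 326.32168735]
196.95765237996744 105.80558441593918
0 1.85 [0. 0. 0.]
1 1.77 [ -0.7 -14.6  -0. ]
2 1.69 [ -0.2 -29.2  -0.1]
3 1.62 [  1.3 -43.7  -0.1]
4 1.54 [  4.  -58.1  -0.2]
5 1.46 [  7.8 -72.2  -0.2]
6 1.39 [ 12.7 -86.   -0.3]
7 1.31 [ 18.6 -99.4  -0.4]
8 1.23 [  25.5 -112.3   -0.4]
9 1.15 [  33.4 -124.6   -0.5]
10 1.08 [  42.2 -136.2   -0.6]
11 1.0 [  51.8 -147.2   -0.7]
12 0.92 [  62.3 -157.4   -0.8]
13 0.85 [  73.6 -166.7   -0.9]
14 0.77 [  85.5 -175.2   -1. ]
15 0.69 [  98.  -182.7   -1.1]
16 0.62 [ 111.1 -189.2   -1.2]
17 0.54 [ 124.6 -194.7   -1.3]
18 0.46 [ 138.6 -199.2   -1.4]
19 0.38 [ 152.8 -202.5   -1.6]
20 0.31 [ 167.2 -204.8   -1.7]
21 0.23 [ 181.8 -205.9   -1.8]
22 0.15 [ 196.4 -205.9   -1.9]
23 0.08 [ 211.  -204.8   -2. ]
24 0.0 [ 225.4 -202.6   -2.1]
```

Call:
step_arm --pt "0 0 0 0 0 0 190" --pt "0 0 0 0 0 0 170" --pt "4 1 2 0 0 0 170" --pt "6 1 2 0 0 0 190" --pt "6 1 2 0 0 0 215" --pt "6 1 2 0 0 0 255" --pt "6 1 2 0 0 0 255" --pt "6 1 2 0 0 0 255"

```text
time_s: 9.43
eef_pos: [0.6215, 0.2469, 0.2989]
eef_rot: [0.645, 0.292, 0.642, -0.293]
wrist_force: [-0.3, -0.9, -2.1]
opening: 0.121
```

```bash
python3 - <<'E'
from h import *
st();o=ctrl.get_obs();p=case(o['eef_pos'])[0]*1000+[0,0,19];print(p)
E
```

```text
9.43 tcp [0.6215 0.2469 0.2989] x [ 0.004 -0.004 -1.   ] jaw yaw 41.1 F [-0.3 -0.9 -2.1] op 0.121 q [ 0.2   0.34  1.27 -0.    1.52 -0.51]
[ 80.90710959 -50.63239096 317.86296653]
```

Call:
step_arm --pt "-0.7 -14.6 0 0 0 0 255" --pt "0 -29 0 0 0 0 255" --pt "1.3 -43.7 0 0 0 0 255" --pt "4 -58 0 0 0 0 255" --pt "8 -72 0 0 0 0 255" --pt "12.7 -86 0 0 0 0 255" --pt "18.6 -99.4 0 0 0 0 255" --pt "25.5 -112.3 0 0 0 0 255" --pt "33.4 -124.6 0 0 0 0 255" --pt "42.2 -136.2 0 0 0 0 255"

```text
time_s: 10.68
eef_pos: [0.519, 0.1578, 0.2585]
eef_rot: [0.646, 0.293, 0.642, -0.292]
wrist_force: [-5.1, 1.7, 5.7]
opening: 0.114
```

```bash
python3 - <<'E'
from h import *
st();o=ctrl.get_obs();p=case(o['eef_pos'])[0]*1000+[0,0,19];print(p)
a0=np.arctan2(p[2]-130,65-p[0]);r=np.hypot(p[2]-130,65-p[0]);print(r,np.degrees(a0)+11.2)
E
```

```text
10.68 tcp [0.519  0.1578 0.2585] x [ 0.006 -0.002 -1.   ] jaw yaw 41.2 F [-5.1  1.7  5.7] op 0.114 q [ 0.08  0.08  1.66 -0.    1.39 -0.64]
[-54.88697611 -50.57531756 277.54624197]
190.11254708755325 62.10481850364535
```

Call:
step_arm --pt "9.6 -11 0 0 0 0 255" --pt "20 -21 0 0 0 0 255" --pt "31.4 -30.5 0 0 0 0 255" --pt "43.3 -39 0 0 0 0 255" --pt "55.8 -46.5 0 0 0 0 255" --pt "68.9 -53 0 0 0 0 255" --pt "82.4 -58.5 0 0 0 0 255" --pt "96.4 -63 0 0 0 0 255" --pt "104 -65 0 0 0 0 255" --pt "110 -66.3 0 0 0 0 255"

```text
time_s: 11.92
eef_pos: [0.4681, 0.1139, 0.1462]
eef_rot: [0.644, 0.292, 0.643, -0.293]
wrist_force: [-7.7, 1.0, 1.6]
opening: 0.114
```

```bash
python3 - <<'E'
from h import *
st();o=ctrl.get_obs();p=case(o['eef_pos'])[0]*1000+[0,0,19];print(p)
a0=np.arctan2(p[2]-130,65-p[0]);r=np.hypot(p[2]-130,65-p[0]);print(r,a0+.1955)
E
```

```text
11.93 tcp [0.4681 0.1139 0.1462] x [ 0.001 -0.002 -1.   ] jaw yaw 41.1 F [-7.7  1.   1.6] op 0.114 q [-0.01  0.07  1.92 -0.    1.16 -0.72]
[-122.0889253   -50.35405232  165.22772231]
190.3766224829428 0.38161487461847854
```

Call:
step_arm --pt "7 -1.2 0 0 0 0 255" --pt "14.4 -2.3 0 0 0 0 255" --pt "22 -3 0 0 0 0 255" --pt "29 -3.4 0 0 0 0 255" --pt "36 -3.5 0 0 0 0 255" --pt "43.6 -3.4 0 0 0 0 255" --pt "51 -3 0 0 0 0 255" --pt "58 -2.3 0 0 0 0 255" --pt "64 -1.5 0 0 0 0 255" --pt "69 -0.8 0 0 0 0 255"

```text
time_s: 13.18
eef_pos: [0.4662, 0.1123, 0.0763]
eef_rot: [0.643, 0.291, 0.644, -0.294]
wrist_force: [-8.9, -1.8, -3.0]
opening: 0.115
```

```bash
python3 - <<'E'
from h import *
st();o=ctrl.get_obs();p=case(o['eef_pos'])[0]*1000+[0,0,19];print(p)
a0=np.arctan2(p[2]-130,65-p[0]);r=np.hypot(p[2]-130,65-p[0]);print(r,a0+.1955)
E
```

```text
13.18 tcp [0.4662 0.1123 0.0763] x [-0.003 -0.004 -1.   ] jaw yaw 41.2 F [-8.9 -1.8 -3. ] op 0.115 q [-0.01  0.18  1.96 -0.    1.   -0.72]
[-124.55081721  -50.27008048   95.27917744]
192.70456098061504 0.014334171932832096
```

Call:
step_arm --pt "2 1.5 0 0 0 0 255" --pt "4 2 0 0 0 0 255" --pt "5 2 0 0 0 0 255" --pt "5 2 0 0 0 0 255"

```text
time_s: 13.68
eef_pos: [0.4669, 0.113, 0.0708]
eef_rot: [0.643, 0.29, 0.645, -0.295]
wrist_force: [-11.2, -5.4, -5.6]
opening: 0.115
```

Call:
step_arm --pt "2 0 0 0 0 0 255" --pt "4 -1 0 0 0 0 255" --pt "4 -1 0 0 0 0 255"

```text
time_s: 14.05
eef_pos: [0.4674, 0.1134, 0.0674]
eef_rot: [0.644, 0.291, 0.644, -0.294]
wrist_force: [-7.4, -0.3, -4.6]
opening: 0.117
```

```bash
python3 - <<'E'
from h import *
st();save('scene','sc2',crop=(180,60,310,220),s=4.5)
E
```

```text
14.05 tcp [0.4674 0.1134 0.0674] x [-0.002 -0.003 -1.   ] jaw yaw 41.1 F [-7.4 -0.3 -4.6] op 0.117 q [-0.01  0.2   1.96 -0.    0.98 -0.72]
```

View pics/sc2.png

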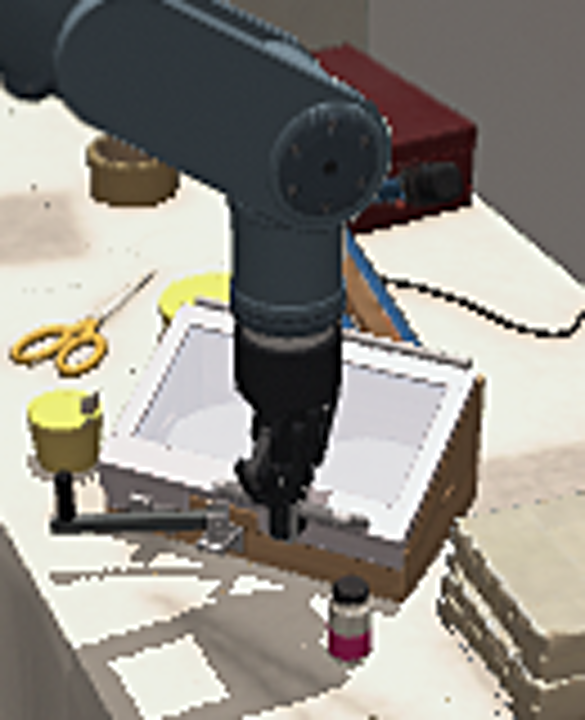

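The cover looks nearly shut, with its flange in front of the case. I'll measure the slope from depth; the shut cover should be at 25 degrees.

```bash
cat > slope.py <<'E'
from h import *
import sys
def slope(cam,fn):
    u,v=np.meshgrid(np.arange(512),np.arange(384));uv=np.c_[u.ravel(),v.ravel()]
    d=np.load('pics/'+fn+'.npz')['d'].ravel();uv=uv[d>0]
    c=case(pts(cam,fn,uv))*1000
    for lo,hi in ((112,128),(-128,-112)):
        m=(c[:,1]>lo)&(c[:,1]<hi)&(c[:,0]>-80)&(c[:,0]<50)
        s=c[m]; exp=130-(65-s[:,0])*np.tan(np.radians(25)); k=abs(s[:,2]-exp-5)<25; s=s[k];
        if len(s)>20:
            p=np.polyfit(s[:,0],s[:,2],1); print(cam,lo,len(s),'slope deg',np.degrees(np.arctan(p[0])),'z at -80,50',np.polyval(p,[-80,50]),'exp',130-(65-np.array([-80,50]))*.4663)
E
python3 - <<'E'
from slope import *
slope('scene','sc2');save('top','top3');slope('top','top3')
E
```

```text
scene 112 144 slope deg 24.17349235151409 z at -80,50 [ 71.34250692 129.69454689] exp [ 62.3865 123.0055]
scene -128 171 slope deg 24.661972876638373 z at -80,50 [ 70.08677772 129.77559521] exp [ 62.3865 123.0055]
top 112 225 slope deg 24.68928104139625 z at -80,50 [ 68.81879479 128.58265105] exp [ 62.3865 123.0055]
top -128 87 slope deg 24.024930651263617 z at -80,50 [ 70.37422379 128.32174484] exp [ 62.3865 123.0055]
```

Call:
step_arm --pt "0 0 0 0 0 0 200" --pt "0 0 0 0 0 0 185" --pt "-2 0 0 0 0 0 180" --pt "-10 0 0 0 0 0 180" --pt "-25 0 0 0 0 0 180" --pt "-50 0 0 0 0 0 180" --pt "-90 0 0 0 0 0 180" --pt "-150 0 0 0 0 0 180" --pt "-150 0 0 0 0 0 180"

```text
time_s: 15.28
eef_pos: [0.4733, 0.1137, 0.2255]
eef_rot: [0.65, 0.294, 0.638, -0.291]
wrist_force: [-0.4, 0.2, 0.3]
opening: 0.295
```

```bash
python3 - <<'E'
from slope import *
st();save('scene','sc3');slope('scene','sc3');save('top','top4');slope('top','top4')
save('wrist','w4',s=1.5)
E
```

```text
15.28 tcp [0.4733 0.1137 0.2255] x [ 0.016 -0.003 -1.   ] jaw yaw 41.2 F [-0.4  0.2  0.3] op 0.295 q [-0.01 -0.03  1.84 -0.    1.31 -0.72]
scene 112 148 slope deg 24.67394787250026 z at -80,50 [ 69.8191612  129.54088016] exp [ 62.3865 123.0055]
scene -128 170 slope deg 25.572183878311368 z at -80,50 [ 67.54540956 129.7533907 ] exp [ 62.3865 123.0055]
top 112 124 slope deg 24.66538619944326 z at -80,50 [ 68.39926465 128.09745965] exp [ 62.3865 123.0055]
```

View pics/w4.png

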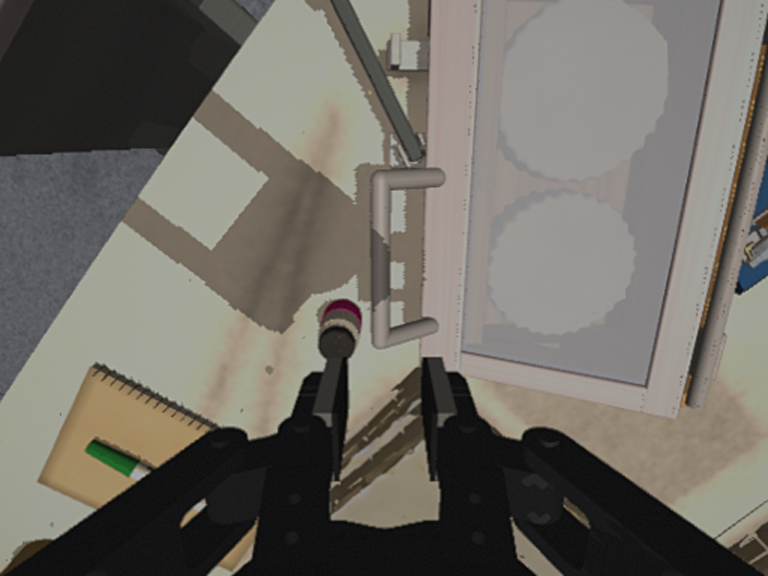

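Released: the slope reads 24.7–25.6° (25 is shut), and the bottle is upright next to the handle. Next is the latch knob.

```bash
python3 - <<'E'
from h import *
print('bar top z',(case(pts('wrist','w4',[(381/1.5,k/1.5) for k in (200,260,320)]))*1000).round(1))
f=lambda P:(case(P)*1000).round(1)
print('knob top0',f(pts('top','top0',[(110+290/4,105+549/4)],zplane=.09)),'w2',f(pts('wrist','w2',[(148/1.5,45/1.5)],zplane=.088)),f(pts('wrist','w2',[(148/1.5,45/1.5)])))
print('bar w4',f(pts('wrist','w4',[(345/1.5,15/1.5),(385/1.5,90/1.5),(415/1.5,152/1.5)],zplane=.052)))
print('bar w1',f(pts('wrist','w1',[(a/1.5,b/1.5) for a,b in [(325,30),(340,110),(350,170),(355,195)]],zplane=.052)))
s=.5;k=world(np.array([[-.1-.115*np.sin(s),.02+.115*np.cos(s),.2]]))[0]
print(k,goal([k[0],k[1],.2],41+29))
E
```

```text
bar top z [[-121.9   -5.7  100.1]
 [-121.9  -41.    99.4]
 [-121.9  -79.7   98.1]]
knob top0 [[-161.9  122.6   90. ]] w2 [[-146.8  120.2   88. ]] [[-147.7  120.6   86.1]]
bar w4 [[-143.7   98.5   52. ]
 [-119.6   56.5   52. ]
 [-100.    19.1   52. ]]
bar w1 [[-146.2  107.8   52. ]
 [-125.1   66.1   52. ]
 [-108.8   32.2   52. ]
 [-101.2   17.5   52. ]]
[0.33078697 0.22148397 0.2       ] [17.9, -33.4, -172.5, -28.9, 0.3, 0.0]
```

Call:
step_arm --pt "10 -33 -172 -29 0 0 150" --pt "10 -33 -172 -29 0 0 150" --pt "10 -33 -172 -29 0 0 150" --pt "10 -33 -172 -29 0 0 150" --pt "10 -33 -172 -29 0 0 150" --pt "10 -33 -172 -29 0 0 150"

```text
time_s: 16.18
eef_pos: [0.3325, 0.2207, 0.2076]
eef_rot: [0.698, 0.122, 0.695, -0.124]
wrist_force: [0.5, -0.1, 0.6]
opening: 0.414
```

```bash
python3 - <<'E'
from h import *
st();save('wrist','w5',s=1.5)
E
```

```text
16.18 tcp [0.3325 0.2207 0.2076] x [ 0.004 -0.004 -1.   ] jaw yaw 70.0 F [ 0.5 -0.1  0.6] op 0.414 q [ 0.29 -0.22  2.05 -0.    1.31 -0.93]
```

View pics/w5.png

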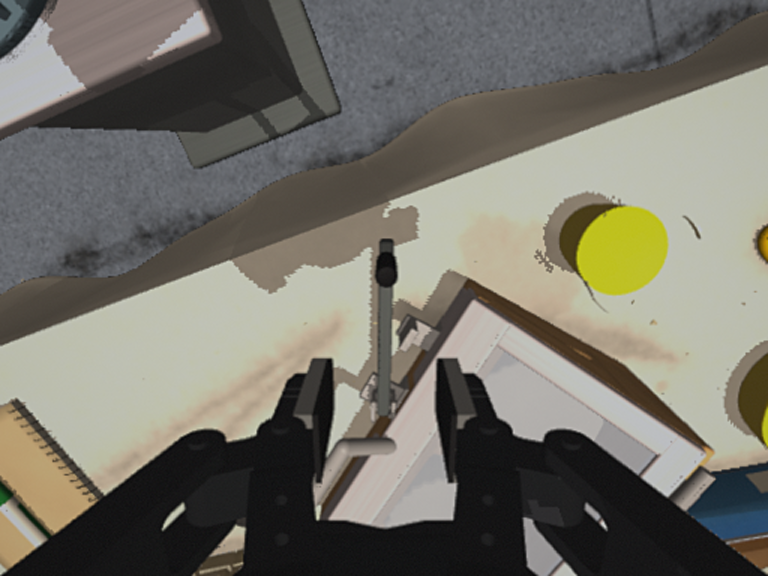

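The knob's top is at (386,275). The bar runs (386,245)–(383,410), aligned with the tool, so the swing is about 0.5.

```bash
python3 - <<'E'
from h import *
f=lambda P:(case(P)*1000).round(1)
uv=[(386/1.5,275/1.5),(386/1.5,265/1.5)]
print(f(pts('wrist','w5',uv)),f(pts('wrist','w5',uv,zplane=.09)))
b=[(386/1.5,248/1.5),(385/1.5,310/1.5),(384/1.5,350/1.5),(383/1.5,400/1.5)]
Q=pts('wrist','w5',b,zplane=.052);c=f(Q);print(c,f(pts('wrist','w5',b)));d=c[0]-c[3];print('swing',np.arctan2(-d[0],d[1]))
print('keeper',f(pts('wrist','w5',[(402/1.5,325/1.5),(415/1.5,330/1.5),(430/1.5,335/1.5)])))
print('cover left front corner',f(pts('wrist','w5',[(470/1.5,295/1.5),(500/1.5,315/1.5)])))
k=pts('wrist','w5',[uv[0]],zplane=.09)[0];print(k)
E
```

```text
[[-155.4  122.9   92.4]
 [-157.9  127.4   89.3]] [[-155.   122.3   90. ]
 [-158.   127.6   90. ]]
[[-158.6  128.8   52. ]
 [-137.8   90.1   52. ]
 [-123.6   63.1   52. ]
 [-104.4   26.9   52. ]] [[-158.7  129.    53. ]
 [-137.8   90.1   52. ]
 [-123.8   63.5   52.9]
 [-104.2   26.4   51.2]]
swing 0.4888360790807723
keeper [[-117.8   80.1   34.7]
 [-113.6   89.1   57.6]
 [ -95.4   83.1   34.3]]
cover left front corner [[-92.3 128.1  52.5]
 [-73.5 129.5  69.8]]
[0.33000311 0.22259151 0.09      ]
```

```bash
python3 - <<'E'
from h import *
k=world(np.array([[-.1557,.1247,.062]]))[0];print(k,goal(k,69))
E
```

```text
[0.32788116 0.22396389 0.062     ] [145.6, 1.8, -6.2, 1.0, 0.3, 0.1]
```

Call:
step_arm --pt "50 2 -6 1 0 0 150" --pt "95 2 -6 1 0 0 150" --pt "95 2 -6 1 0 0 150" --pt "95 2 -6 1 0 0 150"

```text
time_s: 16.73
eef_pos: [0.3285, 0.225, 0.1142]
eef_rot: [0.697, 0.128, 0.693, -0.129]
wrist_force: [-0.3, -0.4, 1.3]
opening: 0.411
```

```bash
python3 - <<'E'
from h import *
k=world(np.array([[-.1557,.1247,.062]]))[0];st();print(k,goal(k,69))
E
```

```text
16.73 tcp [0.3285 0.225  0.1142] x [ 0.006 -0.003 -1.   ] jaw yaw 69.1 F [-0.3 -0.4  1.3] op 0.411 q [ 0.3  -0.08  2.14 -0.01  1.08 -0.9 ]
[0.32788116 0.22396389 0.062     ] [52.2, -1.1, -0.5, 0.1, 0.4, 0.0]
```

Call:
step_arm --pt "30 -1 0 0 0 0 150" --pt "46 -1 0 0 0 0 150" --pt "52 -1 0 0 0 0 150" --pt "52 -1 0 0 0 0 180" --pt "52 -1 0 0 0 0 215" --pt "52 -1 0 0 0 0 255" --pt "52 -1 0 0 0 0 255" --pt "52 -1 0 0 0 0 255"

```text
time_s: 17.73
eef_pos: [0.3278, 0.2241, 0.0613]
eef_rot: [0.698, 0.127, 0.693, -0.129]
wrist_force: [1.4, 0.1, 2.1]
opening: 0.141
```

```bash
python3 - <<'E'
from h import *
st();o=ctrl.get_obs();p=case(o['eef_pos'])[0]*1000;print(p)
A=R.from_quat(o['eef_rot'],scalar_first=True)
# grip point in bar frame: along L, height h above pivot
s0=.489;L=np.hypot(p[0]+100,p[1]-20);h=p[2]+19-45;s0=np.arctan2(-(p[0]+100),p[1]-20);print('s',s0,'L',L,'h',h)
t=np.radians(CY);Rc=R.from_euler('z',CY,degrees=True)
def pos(s,l):
    a=L*np.cos(l)-h*np.sin(l); z=45+L*np.sin(l)+h*np.cos(l)-19
    return np.array([-100-a*np.sin(s),20+a*np.cos(s),z])
def row(s,l):
    d=Rc.apply(pos(s,l)-pos(s0,0)); return np.r_[A.inv().apply(d),-np.degrees(s0-s)]
for l in (.1,.2,.3,.4,.5,.55): print('lift',l,row(s0,l).round(1))
for s in (.4,.3,.2,.1,.0): print('swing',s,row(s,.55).round(1))
for l in (.45,.35,.25,.15): print('low',l,row(0,l).round(1))
E
```

```text
17.73 tcp [0.3278 0.2241 0.0613] x [ 0.006 -0.003 -1.   ] jaw yaw 69.1 F [1.4 0.1 2.1] op 0.141 q [ 0.3   0.03  2.17 -0.01  0.94 -0.9 ]
[-155.6538028   124.85008495   61.32560226]
s 0.48797830313871515 L 118.70503813690388 h 35.32560226082069
lift 0.1 [-11.6  -0.    4.2  -0. ]
lift 0.2 [-22.8  -0.    9.5  -0. ]
lift 0.3 [-33.4  -0.1  16.   -0. ]
lift 0.4 [-43.3  -0.1  23.4  -0. ]
lift 0.5 [-52.4  -0.1  31.8  -0. ]
lift 0.55 [-56.6  -0.1  36.4  -0. ]
swing 0.4 [-56.6   7.1  36.7  -5. ]
swing 0.3 [-56.6  15.3  37.9 -10.8]
swing 0.2 [-56.6  23.3  39.8 -16.5]
swing 0.1 [-56.6  31.1  42.6 -22.2]
swing 0.0 [-56.5  38.6  46.1 -28. ]
low 0.45 [-47.9  42.8  38.3 -28. ]
low 0.35 [-38.4  46.5  31.3 -28. ]
low 0.25 [-28.1  49.7  25.2 -28. ]
low 0.15 [-17.2  52.5  20.  -28. ]
```

Call:
step_arm --pt "-12 0 4 0 0 0 255" --pt "-23 0 9.5 0 0 0 255" --pt "-33 0 16 0 0 0 255" --pt "-43 0 23.4 0 0 0 255" --pt "-52 0 32 0 0 0 255" --pt "-56.6 0 36.4 0 0 0 255" --pt "-56.6 0 36.4 0 0 0 255"

```text
time_s: 18.6
eef_pos: [0.3616, 0.2107, 0.1177]
eef_rot: [0.697, 0.127, 0.693, -0.129]
wrist_force: [5.8, -1.3, -11.7]
opening: 0.137
```

```bash
python3 - <<'E'
from h import *
st();save('scene','sc4',crop=(180,110,310,220),s=4.5)
E
```

```text
18.6 tcp [0.3616 0.2107 0.1177] x [ 0.005 -0.004 -1.   ] jaw yaw 69.1 F [  5.8  -1.3 -11.7] op 0.137 q [ 0.25 -0.03  2.09 -0.01  1.08 -0.96]
```

View pics/sc4.png

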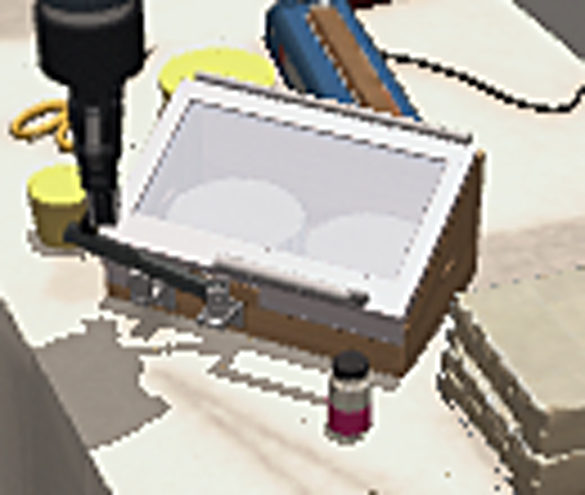

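The latch bar is clearly lifted, roughly 0.5 rad, and the cover is shut. Next I'll swing it in.

Call:
step_arm --pt "0 7 0.3 5 0 0 255" --pt "0 15.3 1.5 11 0 0 255" --pt "0 23.4 3.4 16.5 0 0 255" --pt "0 31 6.2 22 0 0 255" --pt "0 38.7 9.7 28 0 0 255" --pt "0 38.7 9.7 28 0 0 255" --pt "0 38.7 9.7 28 0 0 255"

```text
time_s: 19.52
eef_pos: [0.3838, 0.2432, 0.1172]
eef_rot: [0.646, 0.291, 0.642, -0.293]
wrist_force: [4.5, -4.3, -10.3]
opening: 0.14
```

```bash
python3 - <<'E'
from h import *
st();o=ctrl.get_obs();p=case(o['eef_pos'])[0]*1000;print(p,'swing est',np.arctan2(-(p[0]+100),p[1]-20))
A=R.from_quat(o['eef_rot'],scalar_first=True);Rc=R.from_euler('z',CY,degrees=True)
L,h=118.7,35.3
def pos(s,l):
    a=L*np.cos(l)-h*np.sin(l); z=45+L*np.sin(l)+h*np.cos(l)-19
    return np.array([-100-a*np.sin(s),20+a*np.cos(s),z])
for l in (.5,.4,.3,.2,.15): print(l,A.inv().apply(Rc.apply(pos(0,l)-p)).round(1))
E
```

```text
19.52 tcp [0.3838 0.2432 0.1172] x [ 0.004 -0.005 -1.   ] jaw yaw 41.1 F [  4.5  -4.3 -10.3] op 0.14 q [ 0.31  0.05  2.   -0.01  1.08 -0.41]
[-100.88443766  102.53708863  117.16416908] swing est 0.01071522909613515
0.5 [ 3.2  0.9 -4.7]
0.4 [ 12.3   0.9 -13.1]
0.3 [ 22.2   0.9 -20.6]
0.2 [ 32.8   1.  -27. ]
0.15 [ 38.3   1.  -29.8]
```

Call:
step_arm --pt "4 0.5 -5 0 0 0 255" --pt "12 0.5 -13 0 0 0 255" --pt "22 0.5 -20.6 0 0 0 255" --pt "33 0.5 -27 0 0 0 255" --pt "38 0.5 -30 0 0 0 255" --pt "38 0.5 -30 0 0 0 255"

```text
time_s: 20.27
eef_pos: [0.3639, 0.2678, 0.0798]
eef_rot: [0.645, 0.292, 0.642, -0.292]
wrist_force: [-3.6, 2.3, 6.2]
opening: 0.136
```

```bash
python3 - <<'E'
from h import *
st();o=ctrl.get_obs();p=case(o['eef_pos'])[0]*1000;print(p,'swing est',np.arctan2(-(p[0]+100),p[1]-20))
save('scene','sc5',crop=(180,110,310,220),s=4.5)
E
```

```text
20.27 tcp [0.3639 0.2678 0.0798] x [ 0.004 -0.002 -1.   ] jaw yaw 41.2 F [-3.6  2.3  6.2] op 0.136 q [ 0.37  0.11  2.03 -0.    1.   -0.34]
[-99.73669255 134.19336374  79.83534963] swing est -0.0023057993119307103
```

View pics/sc5.png

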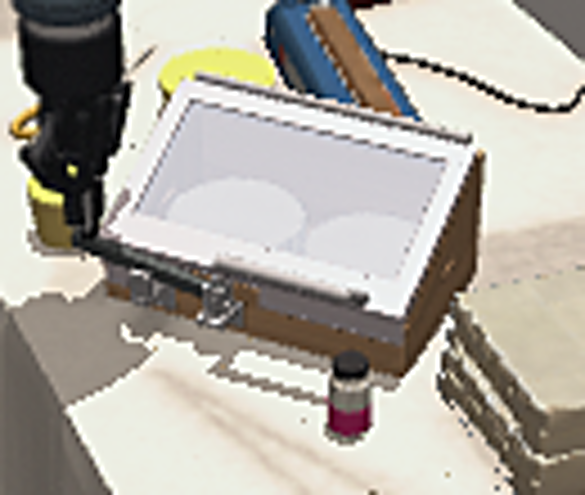

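Call:
step_arm --pt "0 0 0 0 0 0 205" --pt "0 0 0 0 0 0 190" --pt "0 0 0 0 0 0 185" --pt "0 0 0 0 0 0 185" --pt "0 0 0 0 0 0 185"

```text
time_s: 20.95
eef_pos: [0.3645, 0.2666, 0.0794]
eef_rot: [0.646, 0.292, 0.642, -0.293]
wrist_force: [-0.9, 0.8, -0.5]
opening: 0.272
```

```bash
python3 - <<'E'
from h import *
st();save('scene','sc6',crop=(195,135,275,195),s=8)
E
```

```text
20.95 tcp [0.3645 0.2666 0.0794] x [ 0.004 -0.003 -1.   ] jaw yaw 41.1 F [-0.9  0.8 -0.5] op 0.272 q [ 0.37  0.11  2.03 -0.01  1.   -0.34]
```

View pics/sc6.png

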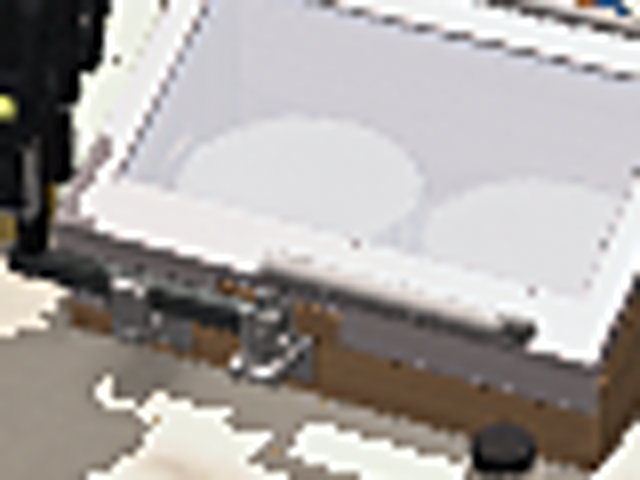

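The bar now passes behind the keeper's prong at about (128,300) and lies level in the notch. I'll retreat straight up and check it from above.

Call:
step_arm --pt "-10 0 0 0 0 0 185" --pt "-30 0 0 0 0 0 185" --pt "-70 0 0 0 0 0 185" --pt "-120 0 0 0 0 0 185" --pt "-140 0 0 0 0 0 185" --pt "-140 0 0 0 0 0 185"

```text
time_s: 21.75
eef_pos: [0.365, 0.2676, 0.2218]
eef_rot: [0.647, 0.293, 0.641, -0.292]
wrist_force: [0.3, 0.4, -1.1]
opening: 0.27
```

```bash
python3 - <<'E'
from slope import *
st();save('wrist','w7',s=1.5);save('scene','sc7');save('top','top7');slope('scene','sc7');slope('top','top7')
E
```

```text
21.75 tcp [0.365  0.2676 0.2218] x [ 0.009 -0.002 -1.   ] jaw yaw 41.1 F [ 0.3  0.4 -1.1] op 0.27 q [ 0.37 -0.1   1.92 -0.    1.32 -0.34]
scene 112 143 slope deg 25.00112220642606 z at -80,50 [ 69.50519261 130.12828806] exp [ 62.3865 123.0055]
scene -128 170 slope deg 24.552978919352565 z at -80,50 [ 69.60762745 128.99727228] exp [ 62.3865 123.0055]
top 112 90 slope deg 21.16518520037904 z at -80,50 [ 70.06041898 120.39324088] exp [ 62.3865 123.0055]
top -128 212 slope deg 24.660778228555554 z at -80,50 [ 68.46810706 128.15364259] exp [ 62.3865 123.0055]
```

```bash
python3 - <<'E'
from h import *
for cam,fn in (('wrist','w7'),('scene','sc7')):
    u,v=np.meshgrid(np.arange(512),np.arange(384));uv=np.c_[u.ravel(),v.ravel()]
    z=np.load('pics/'+fn+'.npz');d=z['d'].ravel();ok=d>0;P=pts(cam,fn,uv[ok]);c=case(P)*1000
    for y in (40,50,60,75,90,100,115,125,135,142,150):
        s=c[(abs(c[:,1]-y)<4)&(c[:,0]>-125)&(c[:,0]<-91)&(c[:,2]>42)&(c[:,2]<130)]
        if len(s)>2: print(cam,y,len(s),'x med',np.median(s[:,0]).round(1),'z top/med',np.percentile(s[:,2],95).round(1),np.median(s[:,2]).round(1))
    if cam=='scene':
        im=z['im'].reshape(-1,3)[ok].astype(int)
        m=(P[:,0]>.34)&(P[:,0]<.6)&(P[:,1]<-.08)&(P[:,1]>-.3)&(P[:,2]>.016)&(P[:,2]<.05)
        print('marker',m.sum(),P[m].mean(0).round(3),P[m].min(0).round(3),P[m].max(0).round(3))
        m=(np.hypot(P[:,0]-.48,P[:,1]-.043)<.06)&(P[:,2]>.045)&(P[:,2]<.07);print('bottle',P[m].mean(0).round(3),P[m].max(0).round(3))
        m=(np.hypot(P[:,0]-.375,P[:,1]-.366)<.07)&(P[:,2]>.03)&(P[:,2]<.09);print('cup',P[m].mean(0).round(3),P[m].max(0).round(3))
E
```

```text
wrist 40 77 x med -98.8 z top/med 66.5 52.7
wrist 50 75 x med -97.7 z top/med 66.5 52.4
wrist 60 76 x med -98.3 z top/med 66.2 52.5
wrist 75 121 x med -101.1 z top/med 66.1 53.2
wrist 90 112 x med -102.1 z top/med 65.9 52.3
wrist 100 76 x med -98.9 z top/med 66.4 52.3
wrist 115 61 x med -97.9 z top/med 66.6 52.2
wrist 125 15 x med -91.9 z top/med 91.3 65.9
wrist 135 135 x med -100.0 z top/med 91.9 90.7
wrist 142 196 x med -100.0 z top/med 91.2 72.4
wrist 150 27 x med -100.0 z top/med 51.6 49.9
scene 40 16 x med -100.3 z top/med 68.3 54.9
scene 50 11 x med -105.0 z top/med 65.6 51.5
scene 60 17 x med -101.4 z top/med 65.3 50.4
scene 75 23 x med -103.9 z top/med 64.2 52.3
scene 90 11 x med -95.9 z top/med 66.5 53.4
scene 100 19 x med -95.1 z top/med 67.2 53.8
scene 115 14 x med -98.5 z top/med 64.7 49.9
scene 125 19 x med -104.9 z top/med 90.0 53.1
scene 135 27 x med -106.1 z top/med 91.0 74.7
scene 142 10 x med -106.3 z top/med 84.8 57.0
marker 328 [ 0.497 -0.158  0.026] [ 0.386 -0.253  0.016] [ 0.6  -0.08  0.05]
bottle [0.483 0.039 0.057] [0.532 0.072 0.068]
cup [0.375 0.365 0.049] [0.406 0.408 0.081]
```

```bash
python3 -c "
from h import *
print(ctrl.hand_in());st()"
```

```text
the job is handed in; nothing more can be done
None
the job is handed in; nothing more can be done
```

The job is handed in at about 22 s of the 72 s allowed; no verdict came back. The marker is on the pad, the cover is shut, and the latch bar is in the notch.

**Marker:** I took it off the sill and laid it near the middle of the order pad, along the pad's length. A later wrist picture showed it lying there. My last numeric marker check was inconclusive, because the region I selected also picked up other things near the pad.

**Cover:** I lowered it by the handle at about 0.6 rad/s, slowing to about 0.3–0.5 rad/s near the end. The slope measured after release was 24.6–25.6° (25° is shut), and the top of the handle bar was at 99 mm, as it should be when shut. One last reading, from the top camera on the left strip, gave 21°. I discounted it because the arm partly hid that strip and the other three last readings gave 24.6–25.0°.

**Latch:** I lifted it to about 0.5 rad by the knob, swung it to 0, lowered it into the notch and released it. Wrist-camera depth afterwards showed the bar level, with its top at about 52 mm along its length. The knob was at x = -100 mm, so swing and lift are both about 0.

**Bottle and cup:** both were still at their starting places within measuring error, about 5 mm. The gripper is clear of everything.

The final wrist picture could not be viewed because the picture limit was reached, so the last latch check rests on depth numbers alone.

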